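# Sort breakfast boxes by weight into square columns

### The job

Clear away the closed food boxes after breakfast: they all look alike, so feel by lifting whether each is empty, half full or full. Stack every box with food squarely in one column on the outline of the blue fridge tray, full boxes below half-full ones, and stack the empty boxes in the same way on the outline of the steel washing-up tray, every box lid up, centred and in line with the outline. Leave the juice glass, the pot of salad and the spoon where they are.

Things in the scene. Friction and masses are not known exactly. Their poses are not given: they have to be found in the camera images.
- box_a: One of 5 or 6 identical closed food boxes: white, green lid (fixed on), a plain block 120 (x) x 66 (y) x 50 (z) mm, gripped across the 66 mm. Origin: centre of the underside; z up through the lid. Contents hidden: empty 80 g, half full 280 g, full 480 g, each +-7 percent; at most two of each kind; the letter says nothing of the weight. None: absent, or held.
- box_b: One of 5 or 6 identical closed food boxes: white, green lid (fixed on), a plain block 120 (x) x 66 (y) x 50 (z) mm, gripped across the 66 mm. Origin: centre of the underside; z up through the lid. Contents hidden: empty 80 g, half full 280 g, full 480 g, each +-7 percent; at most two of each kind; the letter says nothing of the weight. None: absent, or held.
- box_c: One of 5 or 6 identical closed food boxes: white, green lid (fixed on), a plain block 120 (x) x 66 (y) x 50 (z) mm, gripped across the 66 mm. Origin: centre of the underside; z up through the lid. Contents hidden: empty 80 g, half full 280 g, full 480 g, each +-7 percent; at most two of each kind; the letter says nothing of the weight. None: absent, or held.
- box_d: One of 5 or 6 identical closed food boxes: white, green lid (fixed on), a plain block 120 (x) x 66 (y) x 50 (z) mm, gripped across the 66 mm. Origin: centre of the underside; z up through the lid. Contents hidden: empty 80 g, half full 280 g, full 480 g, each +-7 percent; at most two of each kind; the letter says nothing of the weight. None: absent, or held.
- box_e: One of 5 or 6 identical closed food boxes: white, green lid (fixed on), a plain block 120 (x) x 66 (y) x 50 (z) mm, gripped across the 66 mm. Origin: centre of the underside; z up through the lid. Contents hidden: empty 80 g, half full 280 g, full 480 g, each +-7 percent; at most two of each kind; the letter says nothing of the weight. None: absent, or held.
- box_f: One of 5 or 6 identical closed food boxes: white, green lid (fixed on), a plain block 120 (x) x 66 (y) x 50 (z) mm, gripped across the 66 mm. Origin: centre of the underside; z up through the lid. Contents hidden: empty 80 g, half full 280 g, full 480 g, each +-7 percent; at most two of each kind; the letter says nothing of the weight. None: absent, or held.
- fridge_tray: The fridge tray: a blue plastic tray with a white outlined rectangle of a box's footprint (122 x 68 mm) in its middle. Flat slab 170 (x) x 116 (y) x 8 mm, no rim, 0.9 kg, loose on the table. Origin: centre of its underside; the outline is long along its x.
- fridge_tray_place (a point): Centre of the outlined rectangle on the fridge tray, on its upper face (8 mm above the table).
- wash_tray: The washing-up tray: a pale steel tray with grey ribs in a black outlined rectangle of a box's footprint (122 x 68 mm) in its middle. Flat slab 170 (x) x 116 (y) x 8 mm, no rim, 0.9 kg, loose on the table. Origin: centre of its underside; the outline is long along its x.
- wash_tray_place (a point): Centre of the outlined rectangle on the washing-up tray, on its upper face (8 mm above the table).
- juice_glass: Bystander: amber juice glass, 62 mm across, 85 mm tall, loose. Origin: centre of the underside.
- ramekin: Bystander: small brown pot of salad, 76 mm across, 42 mm tall, loose. Origin: centre of the underside.
- spoon: Bystander: steel spoon 170 mm long lying beyond the boxes, loose, its length along its own x.

How it is judged (in metres and radians):
At the end, for the whole second after the job is handed in: Each box present is lid up (0.08 rad), centred within 15 mm (seen from above) and in line within 0.15 rad with its tray's outline: empty on the washing-up tray, half-full and full on the fridge tray, every half-full box above every full one (((horizontal distance between box_a and fridge_tray_place below 0.015 m and angle between the x axis of box_a and the x axis of fridge_tray, either way round below 0.15 rad) or (horizontal distance between box_a and wash_tray_place below 0.015 m and angle between the x axis of box_a and the x axis of wash_tray, either way round below 0.15 rad)) and angle between each of box_a, box_b, box_c, box_d, box_e, box_f's own z axis and vertical below 0.08 rad and horizontal distance between each of seal_3, seal_1, seal_6, seal_5 and fridge_tray_place below 0.03 m and ((horizontal distance between box_b and fridge_tray_place below 0.015 m and angle between the x axis of box_b and the x axis of fridge_tray, either way round below 0.15 rad) or (horizontal distance between box_b and wash_tray_place below 0.015 m and angle between the x axis of box_b and the x axis of wash_tray, either way round below 0.15 rad)) and ((horizontal distance between box_c and fridge_tray_place below 0.015 m and angle between the x axis of box_c and the x axis of fridge_tray, either way round below 0.15 rad) or (horizontal distance between box_c and wash_tray_place below 0.015 m and angle between the x axis of box_c and the x axis of wash_tray, either way round below 0.15 rad)) and horizontal distance between each of seal_4, seal_2 and wash_tray_place below 0.03 m and ((horizontal distance between box_d and fridge_tray_place below 0.015 m and angle between the x axis of box_d and the x axis of fridge_tray, either way round below 0.15 rad) or (horizontal distance between box_d and wash_tray_place below 0.015 m and angle between the x axis of box_d and the x axis of wash_tray, either way round below 0.15 rad)) and ((horizontal distance between box_e and fridge_tray_place below 0.015 m and angle between the x axis of box_e and the x axis of fridge_tray, either way round below 0.15 rad) or (horizontal distance between box_e and wash_tray_place below 0.015 m and angle between the x axis of box_e and the x axis of wash_tray, either way round below 0.15 rad)) and ((horizontal distance between box_f and fridge_tray_place below 0.015 m and angle between the x axis of box_f and the x axis of fridge_tray, either way round below 0.15 rad) or (horizontal distance between box_f and wash_tray_place below 0.015 m and angle between the x axis of box_f and the x axis of wash_tray, either way round below 0.15 rad)) and height (world z) of any of seal_1, seal_5 below 0.05 m and (height (world z) of seal_1 below 0.05 m or distance between seal_1 and seal_5 below 0.06 m) and (height (world z) of seal_5 below 0.05 m or distance between seal_1 and seal_5 below 0.06 m)); the robot touches nothing.
It fails at once if the juice glass is pushed more than 30 mm from its place or tipped (distance of juice_glass from where it was at the start of the episode above 0.03 m or angle between juice_glass's own z axis and vertical above 0.4 rad).
It fails at once if the ramekin is pushed more than 30 mm from its place or tipped (distance of ramekin from where it was at the start of the episode above 0.03 m or angle between ramekin's own z axis and vertical above 0.4 rad).
It fails at once if the spoon is pushed more than 30 mm from its place (distance of spoon from where it was at the start of the episode above 0.03 m).
Of box_a, box_b, box_c, box_d, box_e, box_f only 5 to 6 are there at a start; the rules pass over those that are not, and their reading is None.
At some moment in a run one of fridge_tray, wash_tray may be knocked a few centimetres aside while the robot is not near it.
Once in a run the grip may slacken for a moment while it holds something.
It also fails if it takes over 210 s, if anything falls off the work surface, if the arm or the gripper's body presses on something with over 40 N, if the wrist force passes 120 N, or if a joint passes its speed limit or range.

### The arm

A 6-joint arm with a two-finger parallel gripper is mounted at the origin on the work surface. World frame = base frame: x ahead of the robot, y to its left, z up, the work surface at z = 0. Lengths are in mm, angles in rad, forces in N, time in s.
With the tool pointing down it reaches from about 350 to 775 mm from the base axis. Payload 7.3 kg.
Tool frame: the origin (TCP) lies at the very end of the fingers, on their centre line; the grasp point (between the pads) lies 19 mm behind it; z points along the fingers, y is the line along which they close (so a half turn about z gives the same grasp; the last joint's range is limited). The gripper opens to 92 mm and grips with 3 to 60 N. Pads are 19 mm wide; open, the fingers measure 130 mm over their backs; the gripper's body (75 mm by 190 mm) begins 47 mm behind the grasp point.
Start: joints at [1.122, 0.342, 1.524, -0, 1.275, -0.146], TCP at [156.537, 501.14, 226.741] pointing down, gripper open.
Joint ranges: [-2.53, 2.53], [-0.77, 2.02], [0.04, 2.7], [-1, 4.14], [0.28, 2.66], [-3.11, 3.11]. Speed limits (rad/s): [2.57, 2.57, 3.14, 3.14, 3.14, 3.14].

### API

Orientations are given as [roll, pitch, yaw] about the fixed x, y, z axes, in that order (R = Rz(yaw) Ry(pitch) Rx(roll)).
In Python, from plant import bot gives the robot as it stands.
- The arm moves only by the tool apply_moves, never from a script. Its argument "motion" is text: rows parted by semicolons, each of 4 numbers parted by spaces: the shift along the tool's x, y, z in m, then the turn about the tool's z in degrees. A call has 1 to 8 rows; each row shifts and turns the commanded pose from where the row before left it, along the tool's axes as they then stand; what a row does not reach is not made up. A row lasts 1/8 s, in which the tool goes at most 62.5 mm and 10.7 degrees, less where a joint would pass 70% of its speed; a pose out of reach is approached as far as the arm can. A call with a gripper value outside its range is refused whole. "fingers" is the opening, from -1 (shut) to 1 (fully open), set as the call begins (left out, the last holds). The fingers move at their own pace and stop on an object; the grip force is fixed at half the most. Time passes only in rows, so rows that do not move let the fingers close. It gives the time, the measured TCP pose, the force, the opening and the grip force at its end, in the units of the state.
- bot.get_obs(): the state, without advancing time (a new reading comes with each control period).
- bot.capture(name): name is "scene" or "top" or "wrist"; returns a dict with "img" (384x512x3 uint8, blue, green, red), "range_z" (384x512 float32, mm along the optical axis (not along the pixel's ray), 0 where there is no reading), "fx", "fy", "cx", "cy" (pixels), "D" ([k1, k2, p1, p2, k3] as OpenCV has them; the pictures are not rectified), "world_from_camera" (4x4, takes a point from camera to world coordinates); the wrist camera has in their place "mount" (4x4, takes a point from camera to tool coordinates, whose origin is the TCP and whose axes are the flange's). Camera axes: x right, y down, z forward; pixel columns grow to the right and rows downward; lengths in mm; the calibration is good to about 2 mm. A picture is of the moment at which its call begins: read the wrist's pose just before it.
- bot.close_job(): hands the job in; it is judged then, once.
Trained networks look in a picture, given as the dict that the camera call returned (one of the last four; its "shot" number tells which), for a name from the list of things; names that differ only in an ending like _2 or _b are one class to them, and where a whole thing is asked for, a point or a joint stands for the part that bears it (a point fixed in the world has none). Each returns a list of dicts, best first, with "p" (0 to 1); they miss things now and then, are a little off and sometimes report something else, mostly with a low value. They report only what shows in the picture. A call takes as long as a camera call.
- bot.cut_out(picture, thing): "pixels" (384x512 bool, what is visible of it) and "point" ([column, row] in pixels, amid what is visible of it).
The state is a dict: "time": time; "joint_positions": joint angles; "dq": joint speeds; "tau": joint torques, N m; "tool_pos": TCP position; "tcp_rot": TCP orientation; "contact_force": force on the tool from outside, world axes, zero at the start; "moment": the same for the moment, N m; "grip_width": finger opening in mm; "finger_force": force on a finger pad.
Only numpy, scipy, OpenCV 4.12 (cv2) and the standard library are available. Lean on these libraries where they do the work, as an engineer would, in place of code of your own. Each camera call takes 0.05 s, during which the arm holds its last target. There are 200 camera calls.

## Working session

There is one attempt and no reset: what is moved stays moved. The work goes in short steps, Python scripts to look and compute and a tool call to move; the robot and the scene stay as the last step left them, time stands still between calls to the robot, and variables do not carry over. Pictures are saved under pics/ and viewed, at most 14 in all, crops included, and the job is handed in when it is done.

Besides the shell and the picture viewer there is one more tool, called as name(argument=value, ...), one argument or row to a line, values as JSON. apply_moves: Moves the arm, as the interface text tells. Its arguments: {"type":"object","properties":{"motion":{"type":"string"},"fingers":{"type":"number"}},"required":["motion"]}

```bash
mkdir -p pics; ls
python3 - <<'E'
from plant import bot
import cv2,numpy as np
o=bot.get_obs(); print({k:np.round(v,3).tolist() for k,v in o.items()})
for n in ("top","scene"):
    c=bot.capture(n); cv2.imwrite(f"pics/{n}0.png",c["img"])
    print(n,c["fx"],c["cx"],c["cy"],c["D"],np.round(c["world_from_camera"],3).tolist())
c=bot.capture("wrist");print(np.round(c["mount"],3).tolist(),c["fx"],c["D"])
E
```

```text
pics
{'time': 0.0, 'joint_positions': [1.122, 0.343, 1.525, -0.0, 1.275, -0.146], 'dq': [0.001, 0.001, 0.0, -0.0, -0.0, 0.0], 'tau': [0.001, -43.124, -24.422, 0.072, 0.056, -0.0], 'tool_pos': [156.361, 500.742, 226.034], 'tcp_rot': [-3.14, -0.0, 2.839], 'contact_force': [0.103, 0.33, 0.32], 'moment': [-0.01, 0.032, -0.037], 'finger_force': 0.0, 'grip_width': 91.831}
top 489.56972709714137 252.1168903682546 196.12012950202538 [-0.1493108  0.         0.         0.         0.       ] [[0.025, -0.995, 0.099, 471.569], [-1.0, -0.026, -0.008, 20.46], [0.01, -0.099, -0.995, 1455.116], [0.0, 0.0, 0.0, 1.0]]
scene 437.19962190149596 256.9493354365683 186.8675908997363 [-0.16619758  0.          0.          0.          0.        ] [[0.09, 0.841, -0.533, 1216.084], [0.996, -0.076, 0.049, -45.881], [0.001, -0.536, -0.845, 1011.182], [0.0, 0.0, 0.0, 1.0]]
[[-0.001, -0.958, -0.288, 78.42], [1.0, -0.0, -0.001, 0.857], [0.001, -0.288, 0.958, -157.16], [0.0, 0.0, 0.0, 1.0]] 298.1069614336477 [-0.01496088  0.          0.          0.          0.        ]
```

View pics/top0.png

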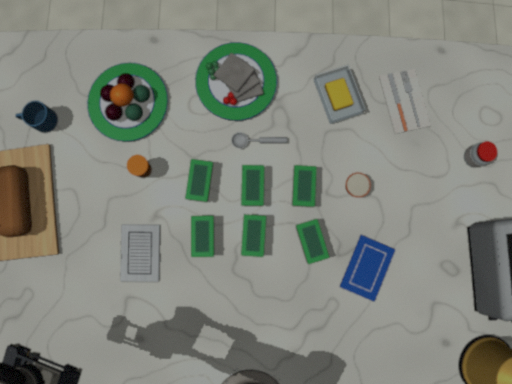

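View pics/scene0.png

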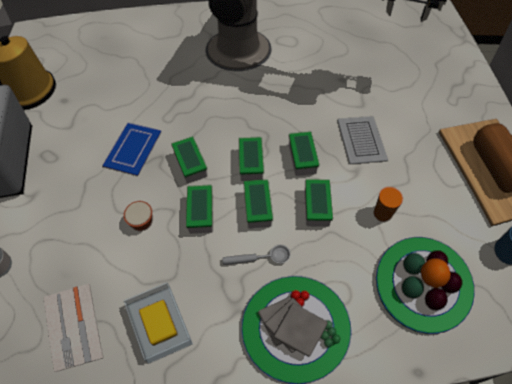

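The top picture shows six boxes: the far row at (200,181), (253,186) and (305,186), the near row at (203,236), (254,235) and (313,241). The wash tray is at (141,253), the fridge tray at (367,268), the glass at (138,166), the ramekin at (358,185) and the spoon at (260,140). The scene picture agrees.

```bash
cat > h.py <<'E'
from plant import bot
import cv2,numpy as np
def rays(c,uv):
    K=np.array([[c["fx"],0,c["cx"]],[0,c["fy"],c["cy"]],[0,0,1]])
    n=cv2.undistortPoints(np.float64(uv).reshape(-1,1,2),K,np.float64(c["D"]))[:,0]
    return np.c_[n,np.ones(len(n))]
def wfc(c):
    if "world_from_camera" in c: return np.array(c["world_from_camera"])
    o=c["obs"]; T=np.eye(4); r,p,y=o["tcp_rot"]
    from scipy.spatial.transform import Rotation as R
    T[:3,:3]=R.from_euler("xyz",[r,p,y]).as_matrix(); T[:3,3]=o["tool_pos"]; return T@np.array(c["mount"])
def shot(n):
    o=bot.get_obs(); c=bot.capture(n); c["obs"]=o; return c
def plane(c,uv,z):
    T=wfc(c); d=rays(c,uv)@T[:3,:3].T; o=T[:3,3]
    return (o+d*((z-o[2])/d[:,2])[:,None])[:,:2]
def cloud(c):
    v,u=np.mgrid[:384,:512]; T=wfc(c)
    P=rays(c,np.c_[u.ravel(),v.ravel()])*c["range_z"].ravel()[:,None]
    return (P@T[:3,:3].T+T[:3,3]).reshape(384,512,3)
def rect(c,mask,z):
    "centre, yaw of long side in (-pi/2,pi/2], sizes of a mask's outline laid on plane z"
    m=max(cv2.findContours(mask.astype(np.uint8),cv2.RETR_EXTERNAL,cv2.CHAIN_APPROX_NONE)[0],key=cv2.contourArea)
    b=cv2.boxPoints(cv2.minAreaRect(np.float32(plane(c,m[:,0],z))))
    e=b[1]-b[0],b[2]-b[1]; l=max(e,key=np.linalg.norm); a=np.arctan2(l[1],l[0])
    a=(a+np.pi/2)%np.pi-np.pi/2
    return np.round(b.mean(0),1).tolist(),round(float(a),3),np.round(sorted(map(np.linalg.norm,e)),0).tolist()
def green(c):
    h=cv2.cvtColor(c["img"],cv2.COLOR_BGR2HSV); return (h[...,0]>40)&(h[...,0]<90)&(h[...,1]>110)
def boxes(c,z=50,tol=12,amin=200):
    "lids at height z"
    W=cloud(c); m=(green(c)&(abs(W[...,2]-z)<tol)).astype(np.uint8)
    n,L,s,_=cv2.connectedComponentsWithStats(m); out=[]
    for i in range(1,n):
        if s[i,4]>amin:
            out.append((rect(c,L==i,z),round(float(np.median(W[L==i][:,2])),1)))
    return out
def tray(c,name):
    r=bot.cut_out(c,name)
    return (rect(c,r[0]["pixels"],8),round(r[0]["p"],2)) if r else None
def go(x,y,z,yaw):
    "turn (deg) then shift in the turned tool frame (m)"
    o=bot.get_obs(); p=o["tool_pos"]; Y=o["tcp_rot"][2]
    t=(Y-yaw+np.pi/2)%np.pi-np.pi/2; y2=Y-t; d=np.array([x-p[0],y-p[1]])
    print("turn",round(np.degrees(t),1),"shift",np.round([d@[np.cos(y2),np.sin(y2)]/1e3,d@[np.sin(y2),-np.cos(y2)]/1e3,(p[2]-z)/1e3],4), "F",np.round(o["contact_force"],2),"w",round(o["grip_width"],1))
E
python3 - <<'E'
from h import *
c=shot("top")
for b in boxes(c): print(b)
for t in("fridge_tray","wash_tray","juice_glass","ramekin","spoon"): print(t,tray(c,t))
E
```

```text
(([654.2000122070312, 164.5], -0.103, [62.0, 114.0]), 48.9)
(([643.5999755859375, 9.199999809265137], 0.023, [61.0, 111.0]), 48.8)
(([646.0, -140.5], -0.031, [63.0, 115.0]), 48.6)
(([499.5, 2.799999952316284], -0.04, [61.0, 115.0]), 48.9)
(([494.0, 148.89999389648438], 0.032, [60.0, 112.0]), 48.9)
(([486.20001220703125, -166.1999969482422], 0.338, [63.0, 114.0]), 48.8)
fridge_tray (([411.5, -339.0], -0.376, [116.0, 170.0]), 0.7)
wash_tray (([439.20001220703125, 338.3999938964844], 0.036, [117.0, 169.0]), 0.91)
juice_glass (([696.5999755859375, 354.0], 0.821, [64.0, 77.0]), 0.65)
ramekin (([657.0999755859375, -308.20001220703125], -0.772, [72.0, 74.0]), 0.91)
spoon (([785.5999755859375, -10.399999618530273], -1.544, [49.0, 163.0]), 0.72)
```

Run:
```python
from h import *
go(494,148.9,15,.032)
```

```text
turn -19.2 shift [-0.326  -0.3628  0.2117] F [ 0.25 -0.07 -0.05] w 91.6
```

apply_moves(
  motion="0 0 0.03 -9.6; 0 0 0.03 -9.6; -0.036 -0.04 0 0; -0.036 -0.04 0 0; -0.036 -0.04 0 0; -0.036 -0.04 0 0; -0.036 -0.04 0 0; -0.036 -0.04 0 0",
  fingers=1,
)

```text
time: 1.45
tool_pos: [381.3, 266.9, 167.0]
tcp_rot: [3.141, 0.001, -3.109]
contact_force: [0.7, 0.5, -0.2]
grip_width: 91.7
finger_force: 0.0
```

apply_moves(
  motion="-0.036 -0.04 0 0; -0.036 -0.04 0 0; -0.036 -0.04 0 0; 0 0 0 0",
)

```text
time: 1.95
tool_pos: [494.3, 149.2, 166.6]
tcp_rot: [-3.141, 0.001, -3.114]
contact_force: [0.2, -0.0, -0.1]
grip_width: 91.4
finger_force: 0.0
```

Run:
```python
from h import *
go(494,148.9,15,.032)
c=shot("wrist"); cv2.imwrite("pics/w1.png",c["img"])
for b in boxes(c): print(b)
```

```text
turn -0.2 shift [ 0.0003 -0.0003  0.1516] F [ 0.18 -0.04 -0.13] w 91.4
(([498.70001220703125, 7.199999809265137], -0.043, [68.0, 118.0]), 49.3)
(([493.29998779296875, 151.5], 0.035, [65.0, 118.0]), 49.3)
(([634.9000244140625, 142.5], -0.104, [13.0, 46.0]), 48.8)
(([628.2999877929688, 181.39999389648438], -1.545, [34.0, 44.0]), 49.1)
(([643.2000122070312, 36.5], -0.071, [20.0, 36.0]), 48.5)
```

View pics/w1.png

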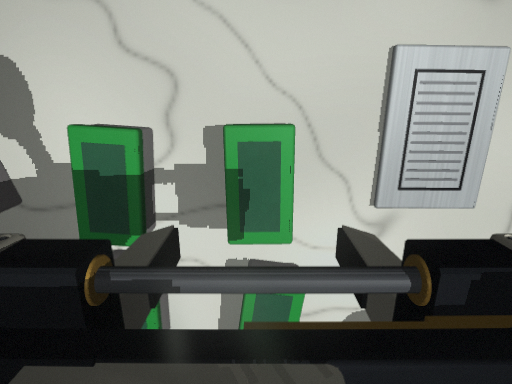

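The wrist picture shows the box lid at (260,183), centred between the fingers, and its measured position agrees within 2 mm. I'll descend, grip and lift.

apply_moves(
  motion="0 -0.001 0.05 0; 0 0 0.05 0; 0 0 0.04 0; 0 0 0.01 0; 0 0 0 0",
)

```text
time: 2.62
tool_pos: [491.8, 151.5, 17.1]
tcp_rot: [3.141, -0.0, -3.108]
contact_force: [1.1, -0.3, 0.2]
grip_width: 92.0
finger_force: 0.0
```

apply_moves(
  motion="0 0 0 0; 0 0 0 0; 0 0 0 0; 0 0 0 0; 0 0 0 0; 0 0 0 0",
  fingers=-1,
)

```text
time: 3.38
tool_pos: [492.5, 150.9, 17.5]
tcp_rot: [3.141, 0.001, -3.109]
contact_force: [-1.9, -0.3, 6.8]
grip_width: 65.5
finger_force: 30.0
```

apply_moves(
  motion="0 0 -0.02 0; 0 0 -0.04 0; 0 0 -0.04 0; 0 0 -0.02 0; 0 0 0 0; 0 0 0 0; 0 0 0 0",
)

```text
time: 4.25
tool_pos: [491.3, 150.7, 135.4]
tcp_rot: [-3.141, -0.003, -3.109]
contact_force: [-0.6, 0.5, -1.9]
grip_width: 65.9
finger_force: 30.0
```

Run:
```python
from h import *
go(439.2,338.4,24,.036)
c=shot("top"); go(439.2,338.4,24,.036)
print(tray(c,"wash_tray"),tray(c,"fridge_tray"))
go(439.2,338.4,24,.036)
```

```text
turn -0.2 shift [0.0453 0.1895 0.1114] F [-0.56  0.53 -1.95] w 65.9
turn -0.2 shift [0.0455 0.1895 0.1116] F [-0.14 -0.38 -0.6 ] w 65.9
(([439.0, 345.8999938964844], 0.037, [102.0, 169.0]), 0.72) (([409.79998779296875, -338.20001220703125], -0.389, [118.0, 172.0]), 0.88)
turn -0.2 shift [0.0457 0.1894 0.1119] F [ 0.31 -0.09 -0.96] w 65.7
```

Reading about 0.8 N: empty, so it goes to the wash tray.

apply_moves(
  motion="0.011 0.047 0 0; 0.011 0.048 0 0; 0.012 0.047 0 0; 0.011 0.048 0 0; 0 0 0.04 0; 0 0 0.04 0; 0 0 0.02 0; 0 0 0.005 0",
)

```text
time: 5.4
tool_pos: [440.0, 338.8, 30.1]
tcp_rot: [-3.14, -0.003, -3.109]
contact_force: [-0.2, -0.2, -0.9]
grip_width: 65.7
finger_force: 30.0
```

Run:
```python
from h import *
c=shot("wrist"); print(boxes(c,80,30)); go(439.2,338.4,25,.036)
```

```text
[(([402.0, 338.20001220703125], -1.538, [47.0, 55.0]), 61.9), (([445.5, 339.79998779296875], -1.532, [14.0, 55.0]), 61.7)]
turn -0.2 shift [ 0.0013 -0.0005  0.0055] F [-0.45  0.3  -1.58] w 66.1
```

apply_moves(
  motion="0.001 0 0.004 0; 0 0 0 0; 0 0 0 0",
)

```text
time: 5.82
tool_pos: [440.3, 339.4, 28.4]
tcp_rot: [3.141, 0.001, -3.109]
contact_force: [-0.8, -0.6, -1.5]
grip_width: 65.7
finger_force: 30.0
```

apply_moves(
  motion="0 0 0 0; 0 0 0 0; 0 0 0 0; 0 0 0 0; 0 0 -0.04 0; 0 0 -0.05 0; 0 0 -0.02 0; 0 0 0 0",
  fingers=1,
)

```text
time: 6.82
tool_pos: [440.7, 339.7, 139.3]
tcp_rot: [3.14, 0.003, -3.109]
contact_force: [-0.3, 0.2, -0.7]
grip_width: 91.8
finger_force: 0.0
```

Run:
```python
from h import *
go(654.2,164.5,17,-.103)
c=shot("wrist"); print(boxes(c,58))
```

```text
turn 7.8 shift [-0.2304 -0.1523  0.1223] F [-0.31  0.22 -0.72] w 91.8
[(([441.0, 340.20001220703125], 0.038, [65.0, 118.0]), 57.3)]
```

apply_moves(
  motion="0 0 0 7.8; -0.046 -0.03 0 0; -0.046 -0.03 0 0; -0.046 -0.03 0 0; -0.046 -0.031 0 0; -0.046 -0.031 0.02 0; 0 0 0.03 0; 0 0 0 0",
)

```text
time: 7.88
tool_pos: [650.3, 163.2, 82.7]
tcp_rot: [-3.14, -0.009, 3.037]
contact_force: [-0.7, 0.1, 0.3]
grip_width: 92.0
finger_force: 0.0
```

Run:
```python
from h import *
go(654.2,164.5,17,-.103)
c=shot("wrist"); print(boxes(c))
```

```text
turn -0.1 shift [-0.0037  0.0017  0.0657] F [-0.7   0.1   0.34] w 92.0
[(([531.0, 28.600000381469727], -0.063, [31.0, 62.0]), 48.7), (([640.7000122070312, 168.1999969482422], -0.106, [64.0, 88.0]), 49.3), (([615.4000244140625, 19.5], 1.47, [64.0, 68.0]), 49.2), (([710.5, 160.5], 1.467, [6.0, 63.0]), 49.0)]
```

apply_moves(
  motion="-0.004 0.0025 0.03 0; 0 0 0.035 0; 0 0 0 0; 0 0 0 0",
)

```text
time: 8.43
tool_pos: [658.0, 167.0, 24.8]
tcp_rot: [3.141, 0.003, 3.039]
contact_force: [-0.4, 0.2, -0.4]
grip_width: 91.8
finger_force: 0.0
```

apply_moves(
  motion="0 0 0 0; 0 0 0 0; 0 0 0 0; 0 0 0 0; 0 0 0 0",
  fingers=-1,
)

```text
time: 9.05
tool_pos: [657.4, 166.3, 23.4]
tcp_rot: [3.141, 0.001, 3.038]
contact_force: [-2.1, -1.0, 5.4]
grip_width: 66.0
finger_force: 30.0
```

apply_moves(
  motion="0 0 -0.02 0; 0 0 -0.04 0; 0 0 -0.04 0; 0 0 -0.02 0; 0 0 0 0; 0 0 0 0; 0 0 0 0; 0 0 0 0",
)

```text
time: 10.05
tool_pos: [656.8, 166.2, 141.7]
tcp_rot: [-3.141, -0.002, 3.038]
contact_force: [-0.4, 0.4, -0.9]
grip_width: 65.7
finger_force: 30.0
```

```bash
cat >> h.py <<'E'
def weigh():
    c=shot("top"); F=[c["obs"]["contact_force"][2]]
    t=[tray(c,"wash_tray"),]; F.append(bot.get_obs()["contact_force"][2]); t.append(tray(c,"fridge_tray"))
    F.append(bot.get_obs()["contact_force"][2]); print("Fz",np.round(F,2),"wash",t[0],"fridge",t[1]); return c
E
python3 - <<'E'
from h import *
weigh(); go(440.5,340,75,.037); go(411,-338.7,25,-.382)
E
```

```text
Fz [-0.92 -0.63 -0.71] wash (([439.1000061035156, 342.8999938964844], 0.036, [108.0, 169.0]), 0.63) fridge (([410.8999938964844, -337.5], -0.377, [122.0, 172.0]), 0.57)
turn -8.1 shift [0.21   0.1816 0.0673] F [ 0.16  0.02 -0.71] w 65.9
turn 15.9 shift [ 0.0401 -0.5603  0.1173] F [ 0.16  0.02 -0.71] w 65.9
```

apply_moves(
  motion="0 0 0 -8.1; 0.041 0.036 0 0; 0.041 0.036 0 0; 0.042 0.036 0 0; 0.041 0.036 0 0; 0.042 0.037 0 0; 0 0 0.04 0; 0 0 0 0",
)

```text
time: 11.2
tool_pos: [441.5, 338.9, 100.7]
tcp_rot: [-3.139, -0.005, -3.103]
contact_force: [0.2, 0.5, -0.1]
grip_width: 65.8
finger_force: 30.0
```

Run:
```python
from h import *
go(443.5,339.5,82.5,.037)
c=shot("wrist"); print(boxes(c,125,15)); go(443.5,339.5,82.5,.037)
```

```text
turn 0.1 shift [-0.002   0.0006  0.0182] F [ 0.17  0.49 -0.14] w 65.8
[(([411.5, 338.5], -1.532, [62.0, 65.0]), 126.8), (([466.70001220703125, 340.6000061035156], -1.53, [16.0, 64.0]), 126.5)]
turn 0.0 shift [-0.0005  0.0004  0.0198] F [-0.17  0.46 -0.82] w 65.6
```

apply_moves(
  motion="-0.001 0 0.015 0; 0 0 0.003 0; 0 0 0 0; 0 0 0 0",
)

```text
time: 11.75
tool_pos: [444.9, 339.4, 85.1]
tcp_rot: [3.141, 0.001, -3.104]
contact_force: [-0.3, 0.2, -0.4]
grip_width: 65.9
finger_force: 30.0
```

apply_moves(
  motion="0 0 0 0; 0 0 0 0; 0 0 0 0; 0 0 -0.03 0; 0 0 -0.05 0; 0 0 -0.02 0; 0 0 0 0",
  fingers=1,
)

```text
time: 12.62
tool_pos: [445.3, 339.9, 186.3]
tcp_rot: [3.14, 0.003, -3.104]
contact_force: [0.1, 0.1, -0.6]
grip_width: 91.7
finger_force: 0.0
```

Run:
```python
from h import *
c=shot("wrist"); print(boxes(c,108,12)); go(499.1,5,19,-.041)
```

```text
[(([442.3999938964844, 340.1000061035156], 0.034, [65.0, 117.0]), 107.3)]
turn 4.5 shift [-0.0683 -0.3319  0.1658] F [ 0.1  -1.38 -0.32] w 91.8
```

apply_moves(
  motion="0 0 0 4.5; -0.011 -0.055 0 0; -0.011 -0.055 0.01 0; -0.011 -0.055 0.02 0; -0.011 -0.055 0.02 0; -0.012 -0.056 0.02 0; -0.012 -0.056 0.02 0; 0 0 0 0",
)

```text
time: 13.68
tool_pos: [497.4, 1.7, 91.8]
tcp_rot: [3.141, -0.005, 3.095]
contact_force: [-0.2, 1.7, 0.4]
grip_width: 92.0
finger_force: 0.0
```

Run:
```python
from h import *
go(499.1,5,19,-.041)
c=shot("wrist"); print(boxes(c))
```

```text
turn -0.3 shift [-0.0015  0.0034  0.0728] F [-0.18  1.67  0.36] w 92.0
[(([464.5, -149.89999389648438], -0.044, [72.0, 85.0]), 49.2), (([488.6000061035156, 4.599999904632568], -0.044, [64.0, 97.0]), 49.3), (([583.4000244140625, 9.199999809265137], -1.478, [14.0, 63.0]), 45.9)]
```

apply_moves(
  motion="-0.001 0.002 0.035 0; 0 0 0.037 0; 0 0 0 0; 0 0 0 0",
)

```text
time: 14.22
tool_pos: [500.4, 7.7, 23.6]
tcp_rot: [3.141, 0.001, 3.102]
contact_force: [-0.1, -0.1, -0.3]
grip_width: 91.7
finger_force: 0.0
```

apply_moves(
  motion="0 0 0 0; 0 0 0 0; 0 0 0 0; 0 0 0 0; 0 0 0 0",
  fingers=-1,
)

```text
time: 14.85
tool_pos: [500.6, 6.2, 23.5]
tcp_rot: [-3.141, 0.002, 3.101]
contact_force: [-1.1, -3.7, 5.8]
grip_width: 65.7
finger_force: 30.0
```

apply_moves(
  motion="0 0 -0.02 0; 0 0 -0.04 0; 0 0 -0.04 0; 0 0 -0.02 0; 0 0 0 0; 0 0 0 0; 0 0 0 0; 0 0 0 0",
)

```text
time: 15.85
tool_pos: [499.5, 6.9, 141.8]
tcp_rot: [3.141, -0.002, 3.101]
contact_force: [0.7, -0.1, -4.4]
grip_width: 65.8
finger_force: 30.0
```

Run:
```python
from h import *
weigh(); go(411,-338.7,27,-.382)
```

```text
Fz [-4.41 -4.73 -4.47] wash (([439.29998779296875, 337.20001220703125], 0.037, [115.0, 169.0]), 0.73) fridge (([411.20001220703125, -338.5], -0.362, [120.0, 174.0]), 0.9)
turn 19.5 shift [-0.0464 -0.3538  0.1154] F [-0.13 -0.53 -4.47] w 65.9
```

Reading about 4.5 N: full, so it goes to the fridge tray.

apply_moves(
  motion="0 0 0 9.8; 0 0 0 9.7; -0.008 -0.059 0 0; -0.008 -0.059 0 0; -0.008 -0.059 0 0; -0.008 -0.059 0 0; -0.007 -0.059 0 0; -0.007 -0.059 0 0",
)

```text
time: 17.0
tool_pos: [410.2, -340.7, 142.7]
tcp_rot: [3.141, 0.0, 2.76]
contact_force: [1.7, 0.1, -5.1]
grip_width: 65.6
finger_force: 30.0
```

apply_moves(
  motion="0 0 0.04 0; 0 0 0.04 0; 0 0 0.01 0; 0 0 0 0",
)

```text
time: 17.5
tool_pos: [411.1, -338.9, 52.8]
tcp_rot: [3.141, -0.0, 2.761]
contact_force: [-0.1, 0.0, -4.1]
grip_width: 66.0
finger_force: 30.0
```

Run:
```python
from h import *
go(411.3,-338.5,32,-.38)
c=shot("wrist"); cv2.imwrite("pics/w2.png",c["img"]);print(boxes(c,80,20)); print(tray(c,"fridge_tray"));go(411.3,-338.5,32,-.38)
```

```text
turn -0.1 shift [-0.0001  0.0004  0.0208] F [-0.09  0.03 -4.07] w 66.0
[(([382.20001220703125, -326.6000061035156], 1.189, [60.0, 64.0]), 78.6), (([432.1000061035156, -346.6000061035156], 1.189, [17.0, 63.0]), 78.5)]
(([376.6000061035156, -324.29998779296875], 1.189, [94.0, 115.0]), 0.8)
turn -0.0 shift [0.0009 0.0007 0.0222] F [-0.75 -0.62 -5.59] w 65.6
```

View pics/w2.png

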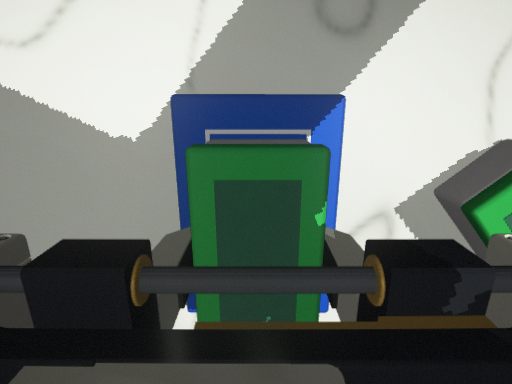

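The wrist picture shows the held box over the blue tray, square with the outline whose top edge is at (258,132). I'll lower it.

apply_moves(
  motion="0 0 0.015 0; 0 0 0.005 0; 0 0 0 0; 0 0 0 0",
)

```text
time: 18.1
tool_pos: [411.0, -338.9, 32.8]
tcp_rot: [3.142, 0.0, 2.76]
contact_force: [0.0, 0.7, -4.6]
grip_width: 65.8
finger_force: 30.0
```

apply_moves(
  motion="0 0 0 0; 0 0 0 0; 0 0 0 0; 0 0 -0.03 0; 0 0 -0.05 0; 0 0 -0.02 0; 0 0 0 0",
  fingers=1,
)

```text
time: 18.98
tool_pos: [411.6, -339.6, 134.3]
tcp_rot: [-3.14, 0.004, 2.76]
contact_force: [-0.1, 0.2, -0.4]
grip_width: 91.8
finger_force: 0.0
```

Run:
```python
from h import *
c=shot("wrist"); print(boxes(c,58,12)); go(486.2,-166.2,19,.338)
```

```text
[(([409.79998779296875, -337.70001220703125], -0.381, [65.0, 117.0]), 57.3), (([474.6000061035156, -175.60000610351562], 0.326, [63.0, 102.0]), 49.2)]
turn -41.2 shift [-0.1283  0.138   0.1138] F [-0.94 -0.39 -0.6 ] w 91.8
```

apply_moves(
  motion="0 0 0 -10.3; 0 0 0 -10.3; 0 0 0 -10.3; 0 0 0 -10.3; -0.043 0.046 0 0; -0.043 0.046 0.01 0; -0.042 0.046 0.03 0; 0 0 0 0",
)

```text
time: 20.02
tool_pos: [481.7, -168.7, 92.4]
tcp_rot: [3.136, -0.004, -2.799]
contact_force: [-0.4, 0.1, 0.6]
grip_width: 91.7
finger_force: 0.0
```

Run:
```python
from h import *
c=shot("wrist"); print(boxes(c))
go(486.2,-166.2,19,.338)
```

```text
[(([420.29998779296875, -334.6000061035156], -0.381, [56.0, 110.0]), 57.2), (([475.20001220703125, -170.6999969482422], 0.323, [64.0, 95.0]), 49.3)]
turn 0.2 shift [-0.0055  0.0032  0.0746] F [0.   0.22 0.64] w 91.8
```

apply_moves(
  motion="-0.004 0.002 0.035 0; 0 0 0.037 0; 0 0 0 0; 0 0 0 0",
)

```text
time: 20.58
tool_pos: [486.4, -171.2, 24.6]
tcp_rot: [-3.141, 0.001, -2.805]
contact_force: [0.8, -0.3, -0.0]
grip_width: 91.7
finger_force: 0.0
```

apply_moves(
  motion="0 0 0 0; 0 0 0 0; 0 0 0 0; 0 0 0 0; 0 0 0 0",
  fingers=-1,
)

```text
time: 21.2
tool_pos: [485.9, -169.7, 24.3]
tcp_rot: [3.141, 0.0, -2.804]
contact_force: [-2.0, 2.7, 6.7]
grip_width: 65.6
finger_force: 30.0
```

apply_moves(
  motion="0 0 -0.02 0; 0 0 -0.04 0; 0 0 -0.04 0; 0 0 -0.02 0; 0 0 0 0; 0 0 0 0; 0 0 0 0; 0 0 0 0",
)

```text
time: 22.2
tool_pos: [485.7, -169.9, 142.9]
tcp_rot: [3.14, -0.001, -2.804]
contact_force: [0.8, 0.1, -3.0]
grip_width: 65.8
finger_force: 30.0
```

Run:
```python
from h import *
c=weigh(); go(410.2,-338.2,82,-.38); print(boxes(c,58,8))
```

```text
Fz [-2.98 -2.96 -3.46] wash (([440.70001220703125, 335.79998779296875], 0.036, [112.0, 166.0]), 0.56) fridge (([334.1000061035156, -336.1000061035156], 1.53, [36.0, 70.0]), 0.64)
turn 41.1 shift [ 0.0079 -0.1842  0.0614] F [-0.05 -0.84 -3.46] w 65.7
[(([408.70001220703125, -341.8999938964844], -0.391, [57.0, 118.0]), 56.8)]
```

About 3.0 N: half full. I'll set it back and weigh the next one.

apply_moves(
  motion="0 0 0.04 0; 0 0 0.05 0; 0 0 0.02 0; 0 0 0.007 0; 0 0 0 0; 0 0 0 0",
)

```text
time: 23.1
tool_pos: [486.8, -170.5, 27.9]
tcp_rot: [-3.14, 0.002, -2.804]
contact_force: [-1.2, -0.4, -2.8]
grip_width: 66.0
finger_force: 30.0
```

apply_moves(
  motion="0 0 0 0; 0 0 0 0; 0 0 0 0; 0 0 -0.03 0; 0 0 -0.05 0; 0 0 -0.02 0; 0 0 0 0",
  fingers=1,
)

```text
time: 23.98
tool_pos: [486.9, -170.5, 128.3]
tcp_rot: [-3.139, 0.003, -2.804]
contact_force: [-0.0, 0.3, -0.3]
grip_width: 92.0
finger_force: 0.0
```

Run:
```python
from h import *
c=shot("wrist"); print(boxes(c)); go(646,-140.5,22,-.035)
```

```text
[(([413.79998779296875, -340.5], -0.382, [71.0, 117.0]), 57.3), (([487.8999938964844, -169.39999389648438], 0.33, [64.0, 118.0]), 49.3), (([594.9000244140625, -145.0], -1.229, [38.0, 73.0]), 48.6)]
turn 21.4 shift [-0.1588  0.0352  0.1049] F [-1.25 -0.1  -0.14] w 91.6
```

apply_moves(
  motion="0 0 0 10.7; 0 0 0 10.7; -0.052 0.012 0 0; -0.052 0.012 0.01 0; -0.053 0.011 0.02 0; 0 0 0.01 0; 0 0 0 0; 0 0 0 0",
)

```text
time: 25.02
tool_pos: [643.3, -141.1, 87.1]
tcp_rot: [3.142, -0.0, 3.105]
contact_force: [-0.4, 0.4, 1.0]
grip_width: 92.0
finger_force: 0.0
```

Run:
```python
from h import *
c=shot("wrist"); print(boxes(c))
go(646,-140.5,22,-.035)
```

```text
[(([521.4000244140625, -157.6999969482422], -1.241, [54.0, 64.0]), 49.4), (([624.9000244140625, 5.400000095367432], 0.005, [69.0, 79.0]), 49.2), (([634.2000122070312, -140.0], -0.031, [64.0, 92.0]), 49.3)]
turn -0.1 shift [-0.0023  0.0008  0.0657] F [0.47 0.1  0.58] w 91.9
```

apply_moves(
  motion="-0.003 0.001 0.03 0; 0 0 0.035 0; 0 0 0 0; 0 0 0 0",
)

```text
time: 25.58
tool_pos: [647.9, -140.4, 23.8]
tcp_rot: [-3.141, 0.003, 3.105]
contact_force: [0.4, -0.3, 0.0]
grip_width: 91.8
finger_force: 0.0
```

apply_moves(
  motion="0 0 0 0; 0 0 0 0; 0 0 0 0; 0 0 0 0; 0 0 0 0",
  fingers=-1,
)

```text
time: 26.2
tool_pos: [647.5, -140.2, 22.5]
tcp_rot: [-3.141, 0.001, 3.106]
contact_force: [-1.3, -1.9, 5.8]
grip_width: 65.6
finger_force: 30.0
```

apply_moves(
  motion="0 0 -0.02 0; 0 0 -0.04 0; 0 0 -0.04 0; 0 0 -0.02 0; 0 0 0 0; 0 0 0 0; 0 0 0 0; 0 0 0 0",
)

```text
time: 27.2
tool_pos: [646.8, -139.7, 140.6]
tcp_rot: [3.141, -0.002, 3.106]
contact_force: [0.1, 0.2, -3.5]
grip_width: 66.1
finger_force: 30.0
```

Run:
```python
from h import *
c=weigh(); go(411,-338.2,82,-.38); print(boxes(c,58,8))
```

```text
Fz [-3.5  -2.96 -2.83] wash (([785.5999755859375, -8.899999618530273], -1.544, [49.0, 166.0]), 0.67) fridge (([410.79998779296875, -338.79998779296875], -0.362, [120.0, 173.0]), 0.7)
turn 19.7 shift [ 0.1457 -0.2718  0.0594] F [ 0.15 -0.07 -2.83] w 65.8
[(([410.6000061035156, -337.79998779296875], -0.381, [66.0, 117.0]), 56.8)]
```

Half full again, so the last box at (643,9) must be full. I'll set this one back.

apply_moves(
  motion="0 0 0.04 0; 0 0 0.05 0; 0 0 0.02 0; 0 0 0.007 0; 0 0 0 0; 0 0 0 0",
)

```text
time: 28.1
tool_pos: [648.1, -140.1, 26.3]
tcp_rot: [-3.141, 0.003, 3.106]
contact_force: [-0.1, -0.0, -2.8]
grip_width: 65.5
finger_force: 30.0
```

apply_moves(
  motion="0 0 0 0; 0 0 0 0; 0 0 0 0; 0 0 -0.03 0; 0 0 -0.04 0; 0 0 0 0; 0 0 0 0",
  fingers=1,
)

```text
time: 28.98
tool_pos: [646.8, -139.7, 94.4]
tcp_rot: [3.141, -0.001, 3.106]
contact_force: [-0.6, -0.6, -0.7]
grip_width: 91.7
finger_force: 0.0
```

Run:
```python
from h import *
c=shot("wrist"); print(boxes(c)); go(643.6,8,22,.015)
```

```text
[(([522.0999755859375, -157.5], -1.247, [52.0, 64.0]), 49.3), (([628.5, 5.900000095367432], -0.0, [69.0, 85.0]), 49.2), (([638.4000244140625, -139.10000610351562], -0.033, [64.0, 100.0]), 49.3)]
turn -2.9 shift [0.0007 0.1476 0.0718] F [-0.33  0.09 -0.31] w 91.7
```

apply_moves(
  motion="0 0 0 -2.9; 0 0.049 0 0; 0 0.049 0 0; 0.001 0.049 0 0; 0 0 0 0; 0 0 0 0",
)

```text
time: 29.78
tool_pos: [643.6, 6.9, 93.8]
tcp_rot: [-3.141, -0.002, -3.126]
contact_force: [0.6, -0.6, 0.5]
grip_width: 92.0
finger_force: 0.0
```

Run:
```python
from h import *
c=shot("wrist"); print(boxes(c))
go(643.6,8,22,.015)
```

```text
[(([526.2000122070312, -141.3000030517578], -1.248, [40.0, 50.0]), 49.0), (([626.5, -134.5], -0.026, [69.0, 77.0]), 49.3), (([635.2000122070312, 10.100000381469727], 0.003, [64.0, 99.0]), 49.3)]
turn -0.0 shift [0.0001 0.0018 0.072 ] F [-0.22  0.71 -0.12] w 91.4
```

apply_moves(
  motion="-0.002 0.002 0.035 0; 0 0 0.037 0; 0 0 0 0; 0 0 0 0",
)

```text
time: 30.32
tool_pos: [646.8, 8.2, 23.9]
tcp_rot: [-3.141, 0.002, -3.128]
contact_force: [0.3, 0.2, 0.2]
grip_width: 91.7
finger_force: 0.0
```

apply_moves(
  motion="0 0 0 0; 0 0 0 0; 0 0 0 0; 0 0 0 0; 0 0 0 0",
  fingers=-1,
)

```text
time: 30.95
tool_pos: [646.3, 9.3, 23.5]
tcp_rot: [3.141, 0.001, -3.127]
contact_force: [-0.7, 0.2, 5.8]
grip_width: 65.8
finger_force: 30.0
```

apply_moves(
  motion="0 0 -0.02 0; 0 0 -0.04 0; 0 0 -0.04 0; 0 0 -0.02 0; 0 0 0 0; 0 0 0 0; 0 0 0 0; 0 0 0 0",
)

```text
time: 31.95
tool_pos: [645.5, 9.2, 141.6]
tcp_rot: [3.141, -0.002, -3.127]
contact_force: [-0.8, -0.3, -4.5]
grip_width: 65.7
finger_force: 29.9
```

Run:
```python
from h import *
c=weigh(); go(411,-338.2,82,-.38); print(boxes(c,58,8))
```

```text
Fz [-4.46 -4.73 -5.63] wash (([437.79998779296875, 338.6000061035156], 0.039, [112.0, 172.0]), 0.75) fridge (([410.20001220703125, -337.8999938964844], -0.382, [120.0, 172.0]), 0.91)
turn 22.6 shift [ 0.0893 -0.4098  0.0604] F [ 0.74  0.26 -5.63] w 65.6
[(([410.20001220703125, -337.8999938964844], -0.38, [68.0, 118.0]), 56.9)]
```

Full, as expected.

apply_moves(
  motion="0 0 0 7.5; 0 0 0 7.5; 0 0 0 7.6; 0.011 -0.051 0 0; 0.011 -0.051 0 0; 0.011 -0.051 0 0; 0.011 -0.051 0 0; 0.011 -0.051 0 0",
)

```text
time: 33.1
tool_pos: [499.5, -208.6, 143.1]
tcp_rot: [-3.141, 0.001, 2.762]
contact_force: [0.7, -1.1, -5.2]
grip_width: 65.4
finger_force: 29.9
```

apply_moves(
  motion="0.011 -0.051 0 0; 0.011 -0.051 0 0; 0.012 -0.052 0 0; 0 0 0.03 0; 0 0 0.01 0; 0 0 0 0; 0 0 0 0",
)

```text
time: 33.98
tool_pos: [412.7, -337.6, 103.6]
tcp_rot: [-3.141, 0.001, 2.763]
contact_force: [-0.2, -0.7, -4.3]
grip_width: 66.0
finger_force: 29.9
```

Run:
```python
from h import *
c=shot("wrist"); print(boxes(c,128,15)); print(tray(c,"fridge_tray")); go(410.5,-338.2,82.5,-.38)
```

```text
[(([384.6000061035156, -325.6000061035156], 1.191, [62.0, 65.0]), 129.5), (([435.6000061035156, -346.29998779296875], 1.193, [17.0, 64.0]), 129.4)]
(([352.1000061035156, -314.29998779296875], 1.191, [40.0, 114.0]), 0.98)
turn 0.1 shift [ 0.0017 -0.0012  0.0212] F [-0.18 -0.16 -4.34] w 65.7
```

apply_moves(
  motion="0.001 -0.001 0.014 0; 0 0 0.006 0; 0 0 0 0; 0 0 0 0",
)

```text
time: 34.58
tool_pos: [410.4, -338.3, 82.6]
tcp_rot: [3.141, -0.0, 2.762]
contact_force: [-0.8, -0.1, -4.6]
grip_width: 65.8
finger_force: 29.9
```

apply_moves(
  motion="0 0 0 0; 0 0 0 0; 0 0 0 0; 0 0 -0.03 0; 0 0 -0.03 0; 0 0 0 0; 0 0 0 0",
  fingers=1,
)

```text
time: 35.45
tool_pos: [410.2, -338.0, 142.2]
tcp_rot: [3.141, -0.001, 2.762]
contact_force: [0.0, 0.0, 0.1]
grip_width: 91.8
finger_force: 0.0
```

Run:
```python
from h import *
c=shot("wrist"); print(boxes(c,108,12)); go(487.9,-169.4,22,.33)
```

```text
[(([398.70001220703125, -332.70001220703125], -0.391, [65.0, 96.0]), 107.3)]
turn -40.7 shift [-0.1282  0.1341  0.1199] F [-0.13 -0.59 -0.3 ] w 91.6
```

apply_moves(
  motion="0 0 0 -10.2; 0 0 0 -10.2; 0 0 0 -10.2; 0 0 0 -10.1; -0.043 0.045 0 0; -0.043 0.045 0 0; -0.042 0.044 0.03 0; 0 0 0.02 0",
)

```text
time: 36.5
tool_pos: [486.3, -170.3, 93.3]
tcp_rot: [3.139, -0.001, -2.806]
contact_force: [0.0, 0.3, 0.2]
grip_width: 91.9
finger_force: 0.0
```

Run:
```python
from h import *
c=shot("wrist"); print(boxes(c)); go(487.9,-169.4,22,.33)
```

```text
[(([431.1000061035156, -313.6000061035156], -0.398, [10.0, 106.0]), 55.0), (([478.3999938964844, -172.6999969482422], 0.331, [64.0, 98.0]), 49.3), (([581.9000244140625, -161.89999389648438], -1.236, [10.0, 24.0]), 43.7)]
turn 0.3 shift [-0.0037  0.0006  0.0689] F [-1.49 -0.29 -2.91] w 91.9
```

apply_moves(
  motion="-0.003 0.001 0.034 0; 0 0 0.036 0; 0 0 0 0; 0 0 0 0",
)

```text
time: 37.05
tool_pos: [488.9, -172.9, 25.9]
tcp_rot: [-3.141, 0.0, -2.811]
contact_force: [0.4, 0.2, -0.1]
grip_width: 91.9
finger_force: 0.0
```

apply_moves(
  motion="0 0 0 0; 0 0 0 0; 0 0 0 0; 0 0 0 0; 0 0 0 0",
  fingers=-1,
)

```text
time: 37.67
tool_pos: [488.5, -172.0, 25.7]
tcp_rot: [3.141, 0.0, -2.811]
contact_force: [-1.8, 3.3, 6.3]
grip_width: 65.8
finger_force: 30.0
```

apply_moves(
  motion="0 0 -0.02 0; 0 0 -0.04 0; 0 0 -0.05 0; 0 0 -0.05 0; 0 0 -0.02 0; 0 0 0 0; 0 0 0 0; 0 0 0 0",
)

```text
time: 38.67
tool_pos: [487.8, -172.1, 203.5]
tcp_rot: [3.139, -0.002, -2.811]
contact_force: [-0.0, -0.6, -3.3]
grip_width: 65.6
finger_force: 30.0
```

Run:
```python
from h import *
c=weigh(); go(410.5,-338.2,132.5,-.38); print(boxes(c,108,8))
```

```text
Fz [-3.29 -3.04 -2.13] wash (([437.79998779296875, 337.70001220703125], 0.029, [117.0, 171.0]), 0.59) fridge (([380.70001220703125, -280.79998779296875], -0.394, [29.0, 69.0]), 0.81)
turn 40.7 shift [ 0.0107 -0.1829  0.0718] F [-0.03 -0.96 -2.13] w 66.0
[(([443.20001220703125, 337.3999938964844], 0.041, [62.0, 113.0]), 107.5), (([406.20001220703125, -345.29998779296875], -0.427, [47.0, 118.0]), 106.9)]
```

apply_moves(
  motion="0 0 0 10.2; 0 0 0 10.2; 0 0 0 10.2; 0 0 0 10.1; 0.003 -0.046 0 0; 0.003 -0.046 0 0; 0.003 -0.046 0 0; 0.002 -0.045 0 0",
)

```text
time: 39.83
tool_pos: [409.7, -339.5, 204.8]
tcp_rot: [3.141, -0.0, 2.762]
contact_force: [1.1, -0.4, -1.8]
grip_width: 65.3
finger_force: 30.0
```

apply_moves(
  motion="0 0 0.03 0; 0 0 0.015 0; 0 0 0 0; 0 0 0 0",
)

```text
time: 40.33
tool_pos: [411.2, -338.2, 160.9]
tcp_rot: [-3.141, 0.001, 2.763]
contact_force: [0.5, 0.3, -2.7]
grip_width: 66.0
finger_force: 30.0
```

Run:
```python
from h import *
c=shot("wrist"); print(boxes(c,177,15),boxes(c,108,12)); print(tray(c,"fridge_tray")); go(410.5,-338.2,134.5,-.38)
```

```text
[(([386.3999938964844, -327.70001220703125], 1.192, [64.0, 68.0]), 184.4), (([440.20001220703125, -349.0], 1.193, [18.0, 67.0]), 184.4)] [(([358.1000061035156, -316.0], 1.191, [8.0, 64.0]), 106.9)]
(([355.20001220703125, -315.6000061035156], 1.183, [47.0, 115.0]), 0.72)
turn 0.1 shift [ 0.0007 -0.0001  0.0266] F [ 0.23 -0.42 -2.76] w 66.1
```

apply_moves(
  motion="0.001 0 0.02 0; 0 0 0.006 0; 0 0 0 0; 0 0 0 0",
)

```text
time: 40.92
tool_pos: [409.9, -338.2, 134.7]
tcp_rot: [-3.141, 0.001, 2.762]
contact_force: [-0.6, -0.8, -2.3]
grip_width: 65.8
finger_force: 30.0
```

apply_moves(
  motion="0 0 0 0; 0 0 0 0; 0 0 0 0; 0 0 -0.03 0; 0 0 -0.04 0; 0 0 0 0; 0 0 0 0",
  fingers=1,
)

```text
time: 41.8
tool_pos: [409.3, -337.6, 203.6]
tcp_rot: [3.141, -0.001, 2.762]
contact_force: [-0.1, 0.5, -1.0]
grip_width: 91.3
finger_force: 0.0
```

Run:
```python
from h import *
c=shot("wrist"); print(boxes(c,158,12)); go(647.5,-140,90,-.035)
```

```text
[(([401.3999938964844, -334.0], -0.379, [65.0, 101.0]), 157.3)]
turn -19.7 shift [-0.2313  0.2056  0.1131] F [ 0.43 -0.21 -0.52] w 92.1
```

apply_moves(
  motion="0 0 0 -9.9; 0 0 0 -9.8; -0.038 0.034 0 0; -0.038 0.034 0 0; -0.038 0.034 0 0; -0.039 0.034 0.02 0; -0.039 0.035 0.03 0; -0.039 0.035 0.03 0",
)

```text
time: 42.85
tool_pos: [648.3, -138.9, 121.7]
tcp_rot: [3.141, -0.002, 3.106]
contact_force: [0.2, -0.4, 0.5]
grip_width: 91.9
finger_force: 0.0
```

apply_moves(
  motion="0 0 0.03 0; 0 0 0 0",
)

```text
time: 43.1
tool_pos: [645.5, -138.9, 89.7]
tcp_rot: [3.139, -0.008, 3.107]
contact_force: [-0.5, 0.7, 0.8]
grip_width: 92.1
finger_force: 0.0
```

Run:
```python
from h import *
c=shot("wrist"); print(boxes(c)); go(647.5,-140,23,-.035)
```

```text
[(([636.0999755859375, -139.0], -0.033, [64.0, 95.0]), 49.3)]
turn -0.0 shift [-0.0009 -0.      0.0693] F [0.19 0.28 0.83] w 92.0
```

apply_moves(
  motion="-0.001 0 0.034 0; 0 0 0.033 0; 0 0 0 0; 0 0 0 0",
)

```text
time: 43.65
tool_pos: [649.8, -141.3, 29.4]
tcp_rot: [-3.141, 0.003, 3.105]
contact_force: [0.8, 0.8, 1.0]
grip_width: 92.0
finger_force: 0.0
```

apply_moves(
  motion="0 0 0 0; 0 0 0 0; 0 0 0 0; 0 0 0 0; 0 0 0 0",
  fingers=-1,
)

```text
time: 44.28
tool_pos: [649.0, -140.3, 27.7]
tcp_rot: [-3.142, 0.001, 3.106]
contact_force: [-2.0, 0.4, 4.8]
grip_width: 65.8
finger_force: 30.0
```

apply_moves(
  motion="0 0 -0.02 0; 0 0 -0.05 0; 0 0 -0.06 0; 0 0 -0.06 0; 0 0 -0.03 0; 0 0 -0.01 0; 0 0 0 0; 0 0 0 0",
)

```text
time: 45.28
tool_pos: [648.0, -140.2, 254.5]
tcp_rot: [3.14, -0.004, 3.106]
contact_force: [0.2, -0.2, -3.3]
grip_width: 65.8
finger_force: 30.0
```

Run:
```python
from h import *
c=weigh(); go(410.5,-338.2,184,-.38); print(boxes(c,158,8))
```

```text
Fz [-3.33 -3.2  -3.5 ] wash (([440.8999938964844, 335.29998779296875], 0.022, [115.0, 172.0]), 0.62) fridge (([411.0, -338.29998779296875], -0.369, [116.0, 172.0]), 0.84)
turn 19.7 shift [ 0.1475 -0.2721  0.0714] F [ 0.97  0.97 -3.5 ] w 66.0
[(([410.6000061035156, -336.79998779296875], -0.377, [65.0, 119.0]), 156.9)]
```

apply_moves(
  motion="0 0 0 9.9; 0 0 0 9.8; 0.025 -0.046 0 0; 0.025 -0.046 0 0; 0.025 -0.045 0 0; 0.025 -0.045 0 0; 0.024 -0.045 0 0; 0.024 -0.045 0 0",
)

```text
time: 46.42
tool_pos: [409.1, -338.9, 256.8]
tcp_rot: [3.141, -0.0, 2.762]
contact_force: [-0.7, -0.5, -2.9]
grip_width: 65.8
finger_force: 30.0
```

apply_moves(
  motion="0 0 0.03 0; 0 0 0.015 0; 0 0 0 0; 0 0 0 0",
)

```text
time: 46.92
tool_pos: [411.3, -338.1, 212.8]
tcp_rot: [-3.141, 0.001, 2.763]
contact_force: [-0.2, 0.3, -2.8]
grip_width: 66.1
finger_force: 30.0
```

Run:
```python
from h import *
c=shot("wrist"); print(boxes(c,230,20),boxes(c,158,12)); print(tray(c,"fridge_tray")); go(410.5,-338,186.5,-.38)
```

```text
[(([385.6000061035156, -327.20001220703125], 1.192, [65.0, 67.0]), 234.4), (([439.6000061035156, -348.5], 1.193, [18.0, 66.0]), 234.4)] [(([357.70001220703125, -316.79998779296875], 1.192, [6.0, 64.0]), 156.7)]
(([351.8999938964844, -314.29998779296875], 1.182, [40.0, 115.0]), 0.96)
turn 0.1 shift [ 0.0008 -0.0001  0.0265] F [ 0.36 -0.58 -2.17] w 66.0
```

apply_moves(
  motion="0.001 0 0.02 0; 0 0 0.006 0; 0 0 0 0; 0 0 0 0",
)

```text
time: 47.52
tool_pos: [409.9, -338.0, 186.7]
tcp_rot: [-3.141, 0.001, 2.762]
contact_force: [-0.7, -0.4, -3.0]
grip_width: 65.4
finger_force: 30.0
```

apply_moves(
  motion="0 0 0 0; 0 0 0 0; 0 0 0 0; 0 0 -0.03 0; 0 0 -0.05 0; 0 0 -0.02 0; 0 0 0 0",
  fingers=1,
)

```text
time: 48.4
tool_pos: [410.1, -338.3, 287.7]
tcp_rot: [-3.14, 0.003, 2.762]
contact_force: [0.3, -0.1, -0.1]
grip_width: 91.8
finger_force: 0.0
```

apply_moves(
  motion="-0.02 0.05 0 0; -0.02 0.05 0 0; -0.02 0.05 0 0; -0.02 0.05 0 0; -0.02 0.05 0 0; -0.02 0.05 0 0; 0 0 0 0; 0 0 0 0",
)

```text
time: 49.4
tool_pos: [631.6, -103.6, 284.5]
tcp_rot: [-3.141, -0.003, 2.762]
contact_force: [0.2, -0.0, -0.8]
grip_width: 92.0
finger_force: 0.0
```

Run:
```python
from h import *
c=weigh(); cv2.imwrite("pics/top1.png",c["img"]); print(boxes(c,208,8),boxes(c,108,8)); s=shot("scene"); cv2.imwrite("pics/s1.png",s["img"]); print(boxes(s,208,12),boxes(s,108,8),tray(s,"fridge_tray"),tray(s,"wash_tray"))
```

```text
Fz [-0.76  0.74  0.27] wash (([439.20001220703125, 335.70001220703125], 0.042, [117.0, 175.0]), 0.61) fridge (([410.70001220703125, -338.20001220703125], -0.38, [120.0, 171.0]), 0.61)
[(([410.0, -336.29998779296875], -0.371, [66.0, 119.0]), 206.7)] [(([443.20001220703125, 337.3999938964844], 0.041, [62.0, 113.0]), 107.3)]
[(([415.70001220703125, -337.5], -0.37, [68.0, 122.0]), 208.8)] [(([448.5, 335.5], 0.036, [66.0, 122.0]), 108.8)] (([414.8999938964844, -337.8999938964844], -0.408, [116.0, 174.0]), 0.7) (([444.1000061035156, 335.20001220703125], 0.021, [114.0, 175.0]), 0.86)
```

View pics/s1.png

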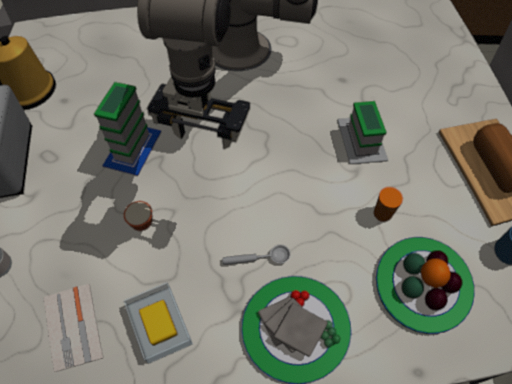

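View pics/top1.png

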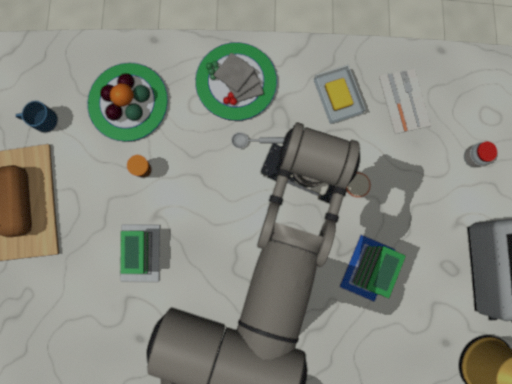

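The pictures show the four-box column on the blue tray (scene 125,125) and the two-box column on the steel tray (scene 367,135). Both columns sit within about 5 mm of their tray centres, and the glass, pot and spoon have not moved. I'll hand it in.

```bash
python3 -c "
from plant import bot
print(bot.close_job())"
```

```text
the job is handed in; nothing more can be done
None
```

I handed the job in with two full boxes under two half-full ones on the fridge tray and the two empties on the washing-up tray, all within about 5 mm of centre; the glass, pot and spoon were left where they were, and no verdict came back.

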